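# Deburr the bore of the brass collar

## Robot

A 6-joint arm with a two-finger parallel gripper is mounted at the origin on a cart in front of the work surface, level with it; the furniture and walls round the work are solid. World frame = base frame: x ahead of the robot, y to its left, z up, the work surface at z = 0. Lengths are in m, angles in degrees, forces in N, time in s.
With the tool pointing down it reaches from about 0.35 to 0.85 m from the base axis. Payload 8.1 kg.
Tool frame: the origin (TCP) lies on the centre line of the jaws, within the pads' length; the fingertips stand 22 mm ahead of it and the grasp point (between the pads) lies 3 mm ahead of it; z points along the fingers, y is the line along which they close (so a half turn about z gives the same grasp; the last joint's range is limited). The gripper opens to 85 mm and grips with 20 to 120 N. Pads are 22 mm wide; open, the fingers measure 114 mm over their backs; the gripper's body (76 mm by 85 mm) begins 54 mm behind the grasp point. The pads swing forward as they close: fully open they stand 13 mm farther back than shut.
Start: joints at [-4.893, 7.471, 85.268, -0, 87.261, -4.893], TCP at [0.6, 0, 0.253] pointing down, gripper open.
Joint ranges: [-169.43, 169.43], [-51.17, 129.36], [1.28, 143.12], [-76.62, 256.62], [0, 156.53], [-152.29, 152.29]. Speed limits (degrees/s): [136.94, 136.94, 159.86, 180, 180, 180].

## Interface

Orientations are given as a 3x3 rotation matrix whose columns are the frame's x, y, z axes.
In Python, from rig import bot gives the robot as it stands.
- The arm moves only by the tool apply_moves, never from a script. Its argument "commands" is a list of rows, each an object with "linear": the shift along the tool's x, y, z each as a share of 0.1 m, from -1 to 1, a list of three; "delta_rot": the turn, a rotation vector about the tool's x, y, z each as a share of 180 degrees, from -1 to 1, a list of three. In form: [{"linear": [dx, dy, dz], "delta_rot": [wx, wy, wz]}, ...]. A call has 1 to 5 rows; each row is the pose to reach, as a shift and turn from the pose commanded when the call began, along the tool's axes at that moment, turning the shorter way round; what a row does not reach only later rows make up. A row lasts 1/10 s, in which the tool goes at most 50 mm and 8.59 degrees, less where a joint would pass 70% of its speed; a pose out of reach is approached as far as the arm can. A call with a number of a shift or a turn outside -1 to 1 is refused whole. A call with a gripper value outside its range is refused whole. "jaw" is the closure, from -1 (fully open) to 1 (shut), set as the call begins (left out, the last holds). The fingers move at their own pace and stop on an object; the grip force is fixed at half the most. Time passes only in rows, so rows that repeat a pose let the fingers close. It gives the time, the measured TCP pose, the force, the opening and the grip force at its end, in the units of the state.
- bot.read_state(): the state, without advancing time (a new reading comes with each control period).
- bot.capture(name): name is "scene" or "side" or "wrist"; returns the picture (420x560x3 uint8, red, green, blue); there is no depth.
- bot.camera_params(name): a dict with "camera_matrix" (3x3 intrinsics, pixels), "k1" (the pictures are not rectified: a ray, as slopes to the right and down, at radius r is drawn at 1 + k1 r^2 times it, then the intrinsics apply), "origin" and "attitude" of the camera in the world. Camera axes: x right, y up, looking along -z (the intrinsics and any distortion apply to the point x, -y, -z); pixel columns grow to the right and rows downward; lengths in m; the calibration is good to about 2 mm. A picture is of the moment at which its call begins: read the wrist's pose just before it. camera_params takes no time and is no camera call; for the wrist camera it gives the pose at the moment of the call.
- bot.hand_in(): hands the job in; it is judged then, once.
The state is a dict: "time_s": time; "joint_positions": joint angles; "qvel": joint speeds; "joint_efforts": joint torques, N m; "tool_pos": TCP position; "tool_rot": TCP orientation; "ft_force": force on the tool from outside, world axes, zero at the start; "wrist_torque": the same for the moment, N m; "grip_width": finger opening in m; "grasp_force": force on a finger pad.
Only numpy, scipy, OpenCV 4.12 (cv2) and the standard library are available. Lean on these libraries where they do the work, as an engineer would, in place of code of your own. Each camera call takes 0.05 s, during which the arm holds its last target. There are 200 camera calls.

## Task

Take the orange-handled deburring tool from the white tube rack, dip its blade just inside the mouth of the brass collar's hole (not the aluminium one's) and press it lightly outward against the edge at the blue mark. Run it all the way round the edge, clockwise seen from above, keeping it in contact, until it is back at the mark. Then put the tool back upright in its hole of the rack, its black flange resting on the rack.

Things in the scene. Friction and masses are not known exactly. Their poses are not given: they have to be found in the camera images.
- tool_mid (a point): Centre of the deburring tool's orange grip, a square bar 22x22x70 mm with sides along this point's x and y; z up. The tool (108 mm, about 80 g) stands blade down in the white rack. Under the grip: a black flange, 30 mm diameter, 6 mm thick, underside 41 mm below this point, then the steel blade, a plain round rod of 10 mm diameter ending 73 mm below this point.
- tool_tip (a point): Lower end of the tool's blade, on its axis, 73 mm straight below tool_mid. Pressed against the brass hole's wall, the blade's axis is 20 mm from the hole's axis. The brass collar is sprung and gives way sideways: 0.4 N per mm, up to 10 mm, without turning or sinking. So aim the blade at a circle of 25 mm radius about the hole's rest position: about 2 N of contact.
- brass_bore (a point): Centre of the brass collar's hole, in the plane of its top, 53 mm above the bench; z up. Hole 50 mm diameter, 30 mm deep, closed floor; collar 74 mm outside, on a sprung nest with a grey 104 mm foot fixed to the bench. The blue line on its top lies toward -x of this frame (facing the robot within 35 deg); clockwise from above leads -x, +y, +x, -y, -x. A like aluminium collar stands near by.
- rack_hole (a point): Centre of the tool's hole in the white tube rack (62x186x66 mm, fixed), at the top of its upper deck, 64 mm above the bench; z up, the rack's length along y. Hole about 19 mm wide. With the tool home its flange lies on the deck and tool_mid is 41 mm above this point. Two test tubes, tops 164 mm above the bench, stand in the rack 81 and 108 mm from here toward -y.

How it is judged:
By the outcome, as a careful person would: the job done as asked, in the order asked, and still so for the second after the job is handed in, with the robot touching nothing.
It also fails if it takes over 64 s, if anything falls off the work surface, if the arm or the gripper's body presses on something with over 40 N, if the wrist force passes 120 N, or if a joint passes its speed limit or range.

## Working session

There is one attempt and no reset: what is moved stays moved. The work goes in short steps, Python scripts to look and compute and a tool call to move; the robot and the scene stay as the last step left them, time stands still between calls to the robot, and variables do not carry over. Pictures are saved under pics/ and viewed, at most 11 in all, crops included, and the job is handed in when it is done.

Besides the shell and the picture viewer there is one more tool, called as a command line: name --argument value ..., lists and objects as JSON in quotes. apply_moves: Moves the arm, as the interface text tells. Shift numbers are shares of 0.1 m and turn numbers shares of 180 degrees, none past 1 either way. Its arguments: {"type":"object","properties":{"commands":{"type":"array"},"jaw":{"type":"number"}},"required":["commands"]}

```bash
mkdir -p pics; cat > h.py <<'E'
from rig import bot
import numpy as np, cv2
def ray(cam,u,v,p=None):
    p=p or bot.camera_params(cam);K=np.array(p["camera_matrix"])
    d=np.array([[[u,v]]],float)
    s=cv2.undistortPoints(d,K,np.array([p["k1"],0,0,0.]))[0,0]
    R=np.array(p["attitude"]);return np.array(p["origin"]),R@np.array([s[0],-s[1],-1])
def plane(cam,u,v,z,p=None):
    o,d=ray(cam,u,v,p);return o+d*(z-o[2])/d[2]
def snap(cam,f):
    p=bot.camera_params(cam);im=np.array(bot.capture(cam));cv2.imwrite(f,cv2.cvtColor(im,cv2.COLOR_RGB2BGR));return im,p
E
python3 - <<'E'
from h import *
s=bot.read_state();print(s)
for c in["scene","side","wrist"]:
    im,p=snap(c,f"pics/{c}0.png");print(c,p)
a=[cv2.imread(f"pics/{c}0.png") for c in["scene","wrist"]]
E
```

```text
{'time_s': 0.0, 'joint_positions': array([-4.89314561e+00,  7.51398349e+00,  8.53325515e+01,  1.15033141e-03,
        8.72598200e+01, -4.89477024e+00]), 'qvel': array([-0.05991054, -0.10192903,  0.07236619, -0.01209906, -0.02482028,
       -0.05315822]), 'joint_efforts': array([-1.90700346e-03, -5.69404185e+01, -5.00557995e+01, -2.19391650e-04,
        1.44415747e-02,  7.24149572e-05]), 'tool_pos': array([5.99479286e-01, 7.29191611e-05, 2.52224744e-01]), 'tool_rot': array([[-2.72118535e-05,  9.99998293e-01, -1.84776825e-03],
       [ 9.99999984e-01,  2.75413837e-05,  1.78314414e-04],
       [ 1.78364999e-04, -1.84776337e-03, -9.99998277e-01]]), 'ft_force': array([-0.67823594,  0.71121886, -0.34749121]), 'wrist_torque': array([-0.01837911,  0.04900934, -0.00950937]), 'grasp_force': 0.0, 'grip_width': 0.08501814528192525}
scene {'camera_matrix': array([[431.86515064,   0.        , 280.84598578],
       [  0.        , 431.86515064, 207.62177274],
       [  0.        ,   0.        ,   1.        ]]), 'k1': -0.10374700234863554, 'origin': array([ 0.03013768, -0.64204035,  0.59169005]), 'at
[... 297 characters left out ...]
   ,   0.        ,   1.        ]]), 'k1': 0.0022153914098446874, 'origin': array([ 0.10231951, -0.73479928,  0.46690283]), 'attitude': array([[ 0.87798191,  0.19082955, -0.43901235],
       [-0.47866489,  0.36006275, -0.80077134],
       [ 0.00526116,  0.91320255,  0.40747198]])}
wrist {'camera_matrix': array([[356.2163699 ,   0.        , 279.24388178],
       [  0.        , 356.2163699 , 210.16397905],
       [  0.        ,   0.        ,   1.        ]]), 'k1': 0.010012421950207129, 'origin': array([0.6013712 , 0.07830247, 0.37374714]), 'attitude': array([[ 0.99999652, -0.00174537,  0.00197961],
       [ 0.00104308,  0.95039907,  0.3110314 ],
       [-0.00242428, -0.31102825,  0.95039758]])}
```

View pics/scene0.png

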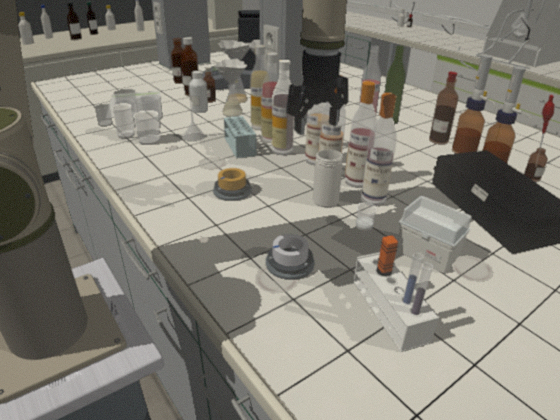

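View pics/side0.png

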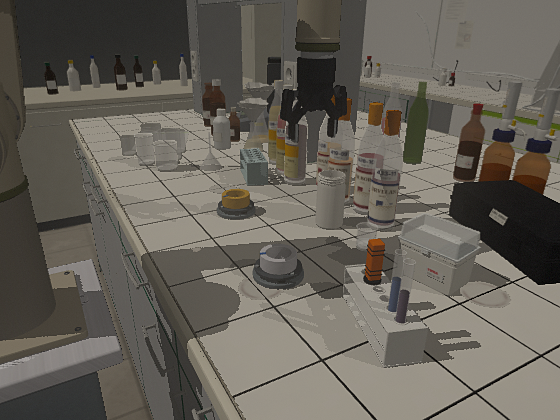

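View pics/wrist0.png

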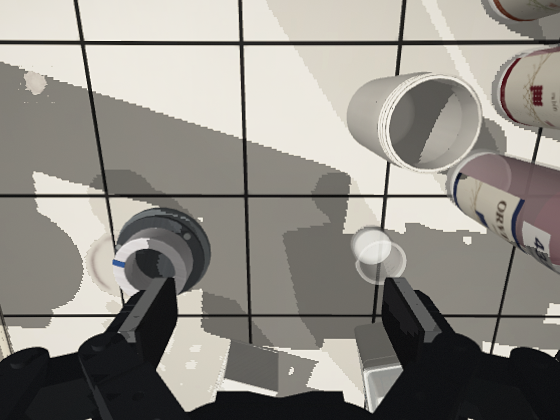

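The scene view shows the orange tool at (387,255) in the rack, the aluminium collar at (290,252) and the brass collar at (232,180). The side view shows the tool at (375,260) and the brass at (236,198). The wrist view shows the aluminium collar, with its own blue mark, at (150,260), and no brass.

```bash
cat >> h.py <<'E'
def tri(r):
    A=np.zeros((3,3));b=np.zeros(3)
    for o,d in r:
        d=d/np.linalg.norm(d);M=np.eye(3)-np.outer(d,d);A+=M;b+=M@o
    return np.linalg.solve(A,b)
def blobs(im,lo,hi,amin=60):
    m=cv2.inRange(cv2.cvtColor(im,cv2.COLOR_RGB2HSV),lo,hi)
    n,l,s,c=cv2.connectedComponentsWithStats(m)
    return m,[(s[i].tolist(),c[i].round(1).tolist()) for i in range(1,n) if s[i,4]>amin]
E
python3 - <<'E'
from h import *
for c in["scene","side"]:
    im=cv2.cvtColor(cv2.imread(f"pics/{c}0.png"),cv2.COLOR_BGR2RGB)
    print(c,"or",[b for b in blobs(im,(3,200,90),(14,255,255))[1] if b[1][1]>220])
    print(c,"br",[b for b in blobs(im,(12,110,60),(28,255,255))[1] if 190<b[1][0]<260 and b[1][1]>160])
a=[cv2.resize(cv2.imread(f"pics/{c}0.png")[y:y+100,x:x+100],(400,400),interpolation=cv2.INTER_CUBIC) for c,x,y in(("scene",340,220),("side",330,220))]
cv2.imwrite("pics/crop1.png",np.hstack(a))
E
```

```text
scene or []
scene br [([219, 169, 26, 21, 427], [231.4, 178.5])]
side or [([368, 239, 17, 11, 95], [374.8, 242.7]), ([366, 253, 6, 17, 64], [368.4, 260.9])]
side br [([222, 189, 28, 20, 484], [235.6, 198.4])]
```

View pics/crop1.png

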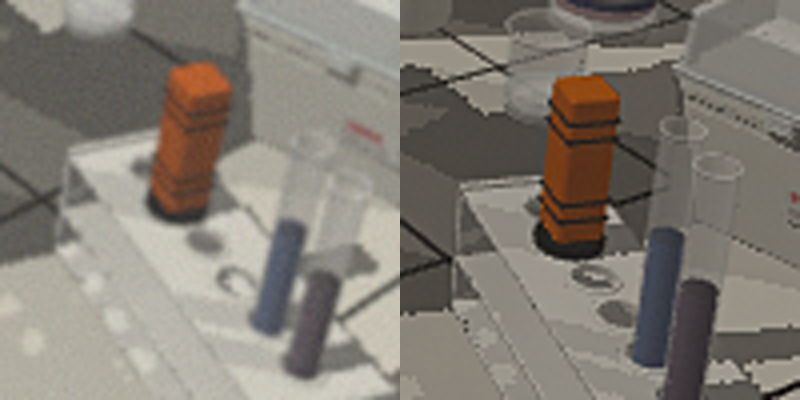

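The crop shows the tool's top face centre at about scene (390,239) and side (376.5,242), with its black flange on the deck. The tubes are on the camera (-y) side.

```bash
python3 - <<'E'
from h import *
def both(n,s,d,z):
    print(n,tri([ray("scene",*s),ray("side",*d)]).round(4),plane("scene",*s,z).round(4),plane("side",*d,z).round(4))
both("top",(390,239),(376.5,242),.140)
both("fl",(384.5,271.5),(372.2,280),.067)
both("brass",(231.8,175),(236,194.5),.053)
both("rackfar",(358,257.5),(344.7,267.2),.064)
both("tubes",(411,302),(397,309),.064)
E
```

```text
top [ 0.551  -0.2709  0.1397] [ 0.5518 -0.2709  0.14  ] [ 0.5494 -0.2718  0.14  ]
fl [ 0.5446 -0.2776  0.0724] [ 0.5507 -0.2737  0.067 ] [ 0.5499 -0.2716  0.067 ]
brass [0.5227 0.2302 0.0534] [0.5241 0.2314 0.053 ] [0.522  0.2301 0.053 ]
rackfar [ 0.5346 -0.2177  0.0692] [ 0.5423 -0.2128  0.064 ] [ 0.5375 -0.2121  0.064 ]
tubes [ 0.5215 -0.3595  0.0745] [ 0.5313 -0.3537  0.064 ] [ 0.5329 -0.3493  0.064 ]
```

apply_moves --commands '[{"linear":[-0.4,-0.2,0],"delta_rot":[0,0,0]},{"linear":[-0.8,-0.4,0],"delta_rot":[0,0,0]},{"linear":[-1,-0.49,0],"delta_rot":[0,0,0]}]'

```text
time_s: 0.45
tool_pos: [0.5495, -0.1022, 0.2529]
tool_rot: [[0.001, 1.0, -0.001], [1.0, -0.001, -0.001], [-0.001, -0.001, -1.0]]
ft_force: [0.7, -0.3, 0.1]
grip_width: 0.0855
grasp_force: 0.0
```

apply_moves --commands '[{"linear":[-0.4,0,0],"delta_rot":[0,0,0]},{"linear":[-0.8,0,0],"delta_rot":[0,0,0]},{"linear":[-1,0,0],"delta_rot":[0,0,0]}]'

```text
time_s: 0.75
tool_pos: [0.5503, -0.2028, 0.253]
tool_rot: [[0.002, 1.0, -0.0], [1.0, -0.002, -0.001], [-0.001, -0.0, -1.0]]
ft_force: [0.7, 0.9, -0.4]
grip_width: 0.0852
grasp_force: 0.0
```

apply_moves --commands '[{"linear":[-0.4,0,0],"delta_rot":[0,0,0]},{"linear":[-0.7,0,0],"delta_rot":[0,0,0]},{"linear":[-0.7,0,0],"delta_rot":[0,0,0]},{"linear":[-0.7,0,0],"delta_rot":[0,0,0]}]'

```text
time_s: 1.15
tool_pos: [0.5506, -0.2703, 0.2526]
tool_rot: [[0.002, 1.0, -0.001], [1.0, -0.002, 0.001], [0.001, -0.001, -1.0]]
ft_force: [0.6, 0.9, -0.1]
grip_width: 0.0858
grasp_force: 0.0
```

```bash
python3 - <<'E'
from h import *
print(bot.read_state()["tool_pos"])
im,p=snap("wrist","pics/w1.png")
import pickle;pickle.dump(p,open("w1.pkl","wb"))
m,b=blobs(im,(3,180,100),(15,255,255));print(b)
E
```

```text
[ 0.55061614 -0.27030437  0.25263601]
[([264, 191, 35, 37, 859], [280.7, 210.2])]
```

View pics/w1.png

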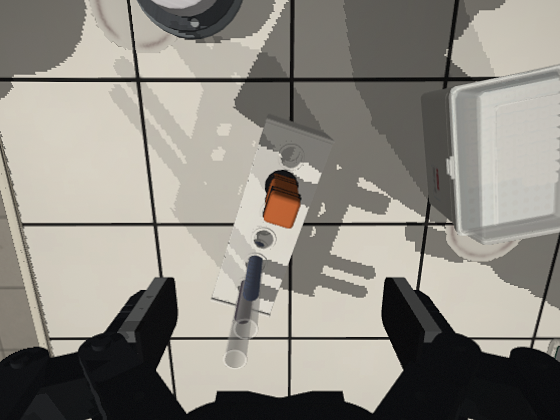

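Wrist view: the bright orange top face of the tool is at (282,210), the rack's long edges run roughly (266,118)-(212,297) and (331,138)-(268,315), and the tubes are at (240,330). The tip box at (500,160) is well clear.

```bash
python3 - <<'E'
from h import *
import pickle;p=pickle.load(open("w1.pkl","rb"))
im=cv2.cvtColor(cv2.imread("pics/w1.png"),cv2.COLOR_BGR2RGB)
for vmin in(150,180,200):
    m,b=blobs(im,(3,180,vmin),(18,255,255));print(vmin,b)
    if not b: continue
    c=max(cv2.findContours(m,0,1)[0],key=cv2.contourArea);q=np.array([plane("wrist",*x[0],.14,p)[:2]*1000 for x in c],np.float32)
    print(cv2.minAreaRect(q))
for (a,b) in(((266,118),(212,297)),((331,138),(268,315))):
    A=plane("wrist",*a,.066,p);B=plane("wrist",*b,.066,p);print(A,B,np.degrees(np.arctan2(*(A-B)[:2])))
# deck holes
print([plane("wrist",*u,.064,p).round(4) for u in((291,155),(264,238))])
E
```

```text
150 [([264, 195, 34, 33, 766], [280.3, 211.0])]
((552.725830078125, -269.3454895019531), (19.451719284057617, 20.0622501373291), 71.76087188720703)
180 [([265, 197, 32, 30, 620], [279.9, 211.5])]
((552.6371459960938, -269.7193603515625), (17.047433853149414, 18.443754196166992), 71.59708404541016)
200 []
[ 0.54087072 -0.21144442  0.066     ] [ 0.48546323 -0.3829889   0.066     ] 17.90003812620933
[ 0.59610624 -0.22800577  0.066     ] [ 0.54057656 -0.40365502  0.066     ] 17.543807860093654
[array([ 0.5622, -0.2428,  0.064 ]), array([ 0.5376, -0.3209,  0.064 ])]
```

apply_moves --commands '[{"linear":[0.015,0.018,0],"delta_rot":[0,0,0.04]},{"linear":[0.015,0.018,0],"delta_rot":[0,0,0.08]},{"linear":[0.015,0.018,0.3],"delta_rot":[0,0,0.1]},{"linear":[0.015,0.018,0.7],"delta_rot":[0,0,0.1]},{"linear":[0.015,0.018,1],"delta_rot":[0,0,0.1]}]'

```text
time_s: 1.7
tool_pos: [0.5526, -0.2665, 0.1514]
tool_rot: [[0.307, 0.952, -0.001], [0.952, -0.307, 0.001], [0.001, -0.001, -1.0]]
ft_force: [-0.1, -0.1, -0.5]
grip_width: 0.0856
grasp_force: 0.0
```

apply_moves --commands '[{"linear":[0,0,0.2],"delta_rot":[0,0,0]},{"linear":[0,0,0.43],"delta_rot":[0,0,0]},{"linear":[0,0,0.43],"delta_rot":[0,0,0]},{"linear":[0,0,0.43],"delta_rot":[0,0,0]}]'

```text
time_s: 2.1
tool_pos: [0.5528, -0.2673, 0.1104]
tool_rot: [[0.308, 0.951, -0.001], [0.951, -0.308, 0.001], [0.0, -0.001, -1.0]]
ft_force: [0.1, 0.0, 0.5]
grip_width: 0.0854
grasp_force: 0.0
```

```bash
python3 - <<'E'
from h import *
im,p=snap("wrist","pics/w2.png")
E
```

```text
(no output)
```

View pics/w2.png

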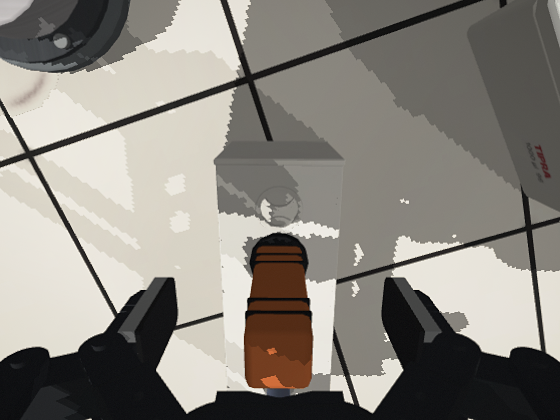

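The tool is centred between the pads at column 279 and square to them. I'll close now.

apply_moves --commands '[{"linear":[-0.02,0,0],"delta_rot":[0,0,0]},{"linear":[-0.02,0,0],"delta_rot":[0,0,0]},{"linear":[-0.02,0,0],"delta_rot":[0,0,0]},{"linear":[-0.02,0,0],"delta_rot":[0,0,0]},{"linear":[-0.02,0,0],"delta_rot":[0,0,0]}]' --jaw 1

```text
time_s: 2.65
tool_pos: [0.5524, -0.2706, 0.1108]
tool_rot: [[0.309, 0.951, 0.001], [0.951, -0.309, -0.0], [-0.0, 0.001, -1.0]]
ft_force: [0.2, -0.5, 2.8]
grip_width: 0.0216
grasp_force: 58.7
```

apply_moves --commands '[{"linear":[0,0,0],"delta_rot":[0,0,0]},{"linear":[0,0,0],"delta_rot":[0,0,0]},{"linear":[0,0,0],"delta_rot":[0,0,0]},{"linear":[0,0,0],"delta_rot":[0,0,0]},{"linear":[0,0,0],"delta_rot":[0,0,0]}]'

```text
time_s: 3.15
tool_pos: [0.5524, -0.2706, 0.1107]
tool_rot: [[0.309, 0.951, 0.001], [0.951, -0.309, -0.0], [-0.0, 0.001, -1.0]]
ft_force: [0.0, -0.4, 5.9]
grip_width: 0.0211
grasp_force: 58.9
```

```bash
python3 - <<'E'
from h import *
s=bot.read_state();print(s["tool_pos"],s["grip_width"],s["grasp_force"],s["ft_force"],s["wrist_torque"])
E
```

```text
[ 0.5523863  -0.27059308  0.1107066 ] 0.021131300486204336 58.92195224761963 [ 0.0448427  -0.43439675  5.87390264] [-0.05682188  0.14012608  0.00504504]
```

apply_moves --commands '[{"linear":[0,0,-0.1],"delta_rot":[0,0,0]},{"linear":[0,0,-0.3],"delta_rot":[0,0,0]},{"linear":[0,0,-0.6],"delta_rot":[0,0,0]},{"linear":[0,0,-0.9],"delta_rot":[0,0,0]},{"linear":[0,0,-1],"delta_rot":[0,0,0]}]'

```text
time_s: 3.65
tool_pos: [0.5536, -0.2711, 0.2144]
tool_rot: [[0.309, 0.951, 0.004], [0.951, -0.309, -0.003], [-0.001, 0.005, -1.0]]
ft_force: [-0.7, 0.7, 0.2]
grip_width: 0.0215
grasp_force: 58.6
```

apply_moves --commands '[{"linear":[0.15,-0.1,-0.2],"delta_rot":[0,0,0]},{"linear":[0.4,-0.2,-0.3],"delta_rot":[0,0,0]},{"linear":[0.7,-0.34,-0.4],"delta_rot":[0,0,0]},{"linear":[0.9,-0.46,-0.4],"delta_rot":[0,0,0]}]'

```text
time_s: 4.05
tool_pos: [0.5365, -0.169, 0.2511]
tool_rot: [[0.309, 0.951, 0.001], [0.951, -0.309, 0.0], [0.001, 0.001, -1.0]]
ft_force: [-0.1, 0.3, -1.0]
grip_width: 0.0217
grasp_force: 58.7
```

apply_moves --commands '[{"linear":[0.3,-0.15,0],"delta_rot":[0,0,0]},{"linear":[0.6,-0.3,0],"delta_rot":[0,0,0]},{"linear":[0.9,-0.46,0],"delta_rot":[0,0,0]}]'

```text
time_s: 4.35
tool_pos: [0.5195, -0.0694, 0.2491]
tool_rot: [[0.309, 0.951, -0.001], [0.951, -0.309, 0.001], [0.0, -0.002, -1.0]]
ft_force: [0.8, -0.2, -0.8]
grip_width: 0.0219
grasp_force: 58.7
```

apply_moves --commands '[{"linear":[0.3,-0.15,0],"delta_rot":[0,0,0]},{"linear":[0.6,-0.3,0],"delta_rot":[0,0,0]},{"linear":[0.9,-0.46,0],"delta_rot":[0,0,0]}]'

```text
time_s: 4.65
tool_pos: [0.5035, 0.0304, 0.2492]
tool_rot: [[0.309, 0.951, -0.001], [0.951, -0.309, 0.0], [-0.0, -0.001, -1.0]]
ft_force: [0.1, 0.2, -0.1]
grip_width: 0.0214
grasp_force: 58.7
```

apply_moves --commands '[{"linear":[0.3,-0.15,0],"delta_rot":[0,0,0]},{"linear":[0.6,-0.3,0],"delta_rot":[0,0,0]},{"linear":[0.9,-0.45,0],"delta_rot":[0,0,0]},{"linear":[0.9,-0.45,0],"delta_rot":[0,0,0]},{"linear":[0.9,-0.45,0],"delta_rot":[0,0,0]}]'

```text
time_s: 5.15
tool_pos: [0.4888, 0.129, 0.2494]
tool_rot: [[0.307, 0.952, -0.001], [0.952, -0.307, -0.001], [-0.001, -0.001, -1.0]]
ft_force: [-0.0, 0.2, -1.1]
grip_width: 0.0216
grasp_force: 58.8
```

```bash
python3 - <<'E'
from h import *
im,p=snap("wrist","pics/w3.png")
import pickle;pickle.dump(p,open("w3.pkl","wb"))
s=bot.read_state();print(s["tool_pos"],s["ft_force"],s["wrist_torque"],s["grip_width"])
print(blobs(im,(14,110,60),(30,255,255))[1]); print(blobs(im,(100,130,60),(125,255,255),15)[1])
E
```

```text
[0.48909261 0.12826363 0.24951355] [ 0.83310056  0.35757301 -1.33627606] [0.00883708 0.00113696 0.00713166] 0.02160455088868519
[([234, 0, 91, 93, 4037], [280.3, 41.4])]
[([239, 59, 15, 13, 90], [246.2, 64.7])]
```

View pics/w3.png

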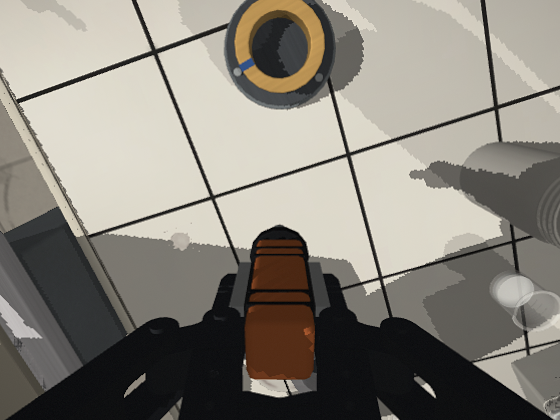

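The wrist view shows the brass collar at the top, its hole centred near (280,45) and its blue mark at (246,65). I'll step 40 mm closer to get the whole ring in view.

apply_moves --commands '[{"linear":[0.2,0,0],"delta_rot":[0,0,0]},{"linear":[0.4,0,0],"delta_rot":[0,0,0]},{"linear":[0.4,0,0],"delta_rot":[0,0,0]},{"linear":[0.4,0,0],"delta_rot":[0,0,0]}]'

```text
time_s: 5.6
tool_pos: [0.5018, 0.1655, 0.2498]
tool_rot: [[0.31, 0.951, -0.001], [0.951, -0.31, -0.001], [-0.001, -0.001, -1.0]]
ft_force: [-0.0, 0.2, -1.5]
grip_width: 0.0215
grasp_force: 58.8
```

```bash
python3 - <<'E'
from h import *
im,p=snap("wrist","pics/w4.png")
s=bot.read_state();print(s["tool_pos"])
m,b=blobs(im,(14,110,60),(30,255,255));mb,bb=blobs(im,(100,130,60),(125,255,255),15);print(b,bb)
M=cv2.morphologyEx(m|mb,cv2.MORPH_CLOSE,np.ones((3,3)))
cs,h=cv2.findContours(M,cv2.RETR_CCOMP,1)
for c,hh in zip(cs,h[0]):
    if len(c)<50: continue
    q=np.array([plane("wrist",*x[0],.053,p)[:2]*1000 for x in c])
    A=np.c_[2*q,np.ones(len(q))]
    for _ in range(3):
        x=np.linalg.lstsq(A,(q**2).sum(1),rcond=None)[0];R=np.sqrt(x[2]+x[0]**2+x[1]**2);r=np.hypot(*(q-x[:2]).T)-R
        k=abs(r)<2*r.std();q=q[k];A=A[k]
    print(len(c),hh[3],x[:2],R,r.std())
for b in bb: print(plane("wrist",*b[1],.053,p)*1000)
E
```

```text
[0.50176915 0.16536963 0.24990345]
[([235, 48, 86, 91, 3611], [278.6, 92.0])] [([240, 108, 14, 12, 79], [246.0, 113.4])]
250 -1 [526.09528972 238.94585428] 36.21599792848666 0.21885795116974852
162 0 [526.21666223 238.98991921] 23.40770848362463 0.2174586705556432
[495.46983915 233.0272404   53.        ]
```

View pics/w4.png

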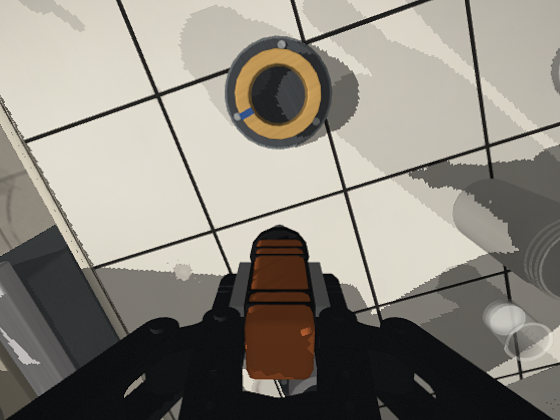

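The second view gives a clean ring: hole centre (526.1, 239.0) mm, mark toward (-30.6,-5.9) mm, so the collar's yaw is about 11°. The outer radius fits at 36.2 mm, against 37 mm given. The tool was measured with the same camera, so camera bias mostly cancels and the TCP target over the hole is (0.5256, 0.2379).

apply_moves --commands '[{"linear":[0.25,0,0],"delta_rot":[0,0,0]},{"linear":[0.5,0,0],"delta_rot":[0,0,0]},{"linear":[0.753,0.006,0],"delta_rot":[0,0,0]},{"linear":[0.753,0.006,0.2],"delta_rot":[0,0,0]},{"linear":[0.753,0.006,0.4],"delta_rot":[0,0,0]}]'

```text
time_s: 6.15
tool_pos: [0.5264, 0.2377, 0.2105]
tool_rot: [[0.309, 0.951, 0.002], [0.951, -0.309, 0.0], [0.001, 0.002, -1.0]]
ft_force: [-0.1, -0.1, -1.3]
grip_width: 0.0214
grasp_force: 58.8
```

apply_moves --commands '[{"linear":[0,0,0.2],"delta_rot":[0,0,0]},{"linear":[0,0,0.4],"delta_rot":[0,0,0]},{"linear":[0,0,0.6],"delta_rot":[0,0,0]},{"linear":[0,0,0.6],"delta_rot":[0,0,0]},{"linear":[0,0,0.6],"delta_rot":[0,0,0]}]'

```text
time_s: 6.65
tool_pos: [0.5255, 0.2371, 0.1504]
tool_rot: [[0.31, 0.951, -0.001], [0.951, -0.31, -0.0], [-0.001, -0.001, -1.0]]
ft_force: [-0.5, 0.9, 0.8]
grip_width: 0.0214
grasp_force: 58.8
```

```bash
python3 - <<'E'
from h import *
s=bot.read_state();print(s["time_s"],s["tool_pos"])
a=[]
for c,x,y in(("scene",180,90),("side",185,110)):
    snap(c,f"pics/{c}5.png")
    a.append(cv2.resize(cv2.imread(f"pics/{c}5.png")[y:y+130,x:x+100],(400,520),interpolation=cv2.INTER_CUBIC))
cv2.imwrite("pics/crop5.png",np.hstack(a))
E
```

```text
6.65 [0.52553186 0.237097   0.15042825]
```

View pics/crop5.png

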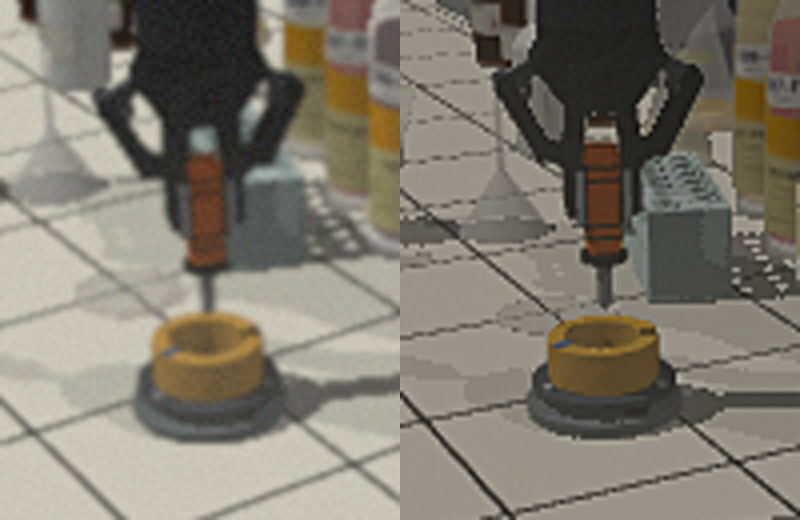

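The crop shows the tool upright above the brass hole: tip at side (236,185.8) and scene (232,167), and hole mouth centre near side (236,194.5) and scene (232,175). I'll check the fore-aft alignment.

```bash
python3 - <<'E'
from h import *
for c,t,b in(("scene",(232,167),(232,175)),("side",(236.,185.8),(236,194.5))):
    print(c,"tip",plane(c,*t,.0725).round(4),"bore",plane(c,*b,.053).round(4))
# outer rim: top arc of the mask -> edge points at z=.053
for c in("scene","side"):
    im=cv2.cvtColor(cv2.imread(f"pics/{c}0.png"),cv2.COLOR_BGR2RGB)
    m,b=blobs(im,(10,80,40),(32,255,255));m[:160]=0;m[215:]=0;m[:,:210]=0;m[:,260:]=0
    n,l,s,_=cv2.connectedComponentsWithStats(m);l=(l==1+np.argmax(s[1:,4]))
    cols=np.where(l.any(0))[0][2:-2]
    top=[(u,np.where(l[:,u])[0][0]-.5) for u in cols]
    q=np.array([plane(c,*x,.053)[:2]*1000 for x in top])
    from scipy.optimize import least_squares
    f=least_squares(lambda x:np.hypot(*(q-x).T)-37,[525,235],loss="soft_l1");print(c,f.x,f.fun.std())
    print(top)
E
```

```text
scene tip [0.5292 0.2373 0.0725] bore [0.5245 0.2311 0.053 ]
side tip [0.5277 0.2415 0.0725] bore [0.522  0.2301 0.053 ]
scene [525.73312148 237.30539973] 1.3282084821755025
[(np.int64(220), np.float64(170.5)), (np.int64(221), np.float64(169.5)), (np.int64(222), np.float64(169.5)), (np.int64(223), np.float64(169.5)), (np.int64(224), np.float64(168.5)), (np.int64(225), np.float64(168.5)), (np.int64(226), np.float64(168.5)), (np.int64(227), np.float64(168.5)), (np.int64(228), np.float64(167.5)), (np.int64(229), np.float64(167.5)), (np.int64(230), np.float64(167.5)), (np.int64(231), np.float64(167.5)), (np.int64(232), np.float64(167.5)), (np.int64(233), np.float64(167.5)), (np.int64(234), np.float64(167.5)), (np.int64(235), np.float64(167.5)), (np.int64(236), np.float64(167.5)), (np.int64(237), np.float64(167.5)), (np.int64(238), np.float64(168.5)), (np.int64(239), np.float64(168.5)), (np.int64(240), np.float64(168.5)), (np.int64(241), np.float64(169.5)), (np.int64(242), np.float64(169.5)), (np.int64(243), np.float64(170.5))]
side [523.36947448 239.32848963] 1.6037227368511016
[(np.int6
[... 155 characters left out ...]
float64(189.5)), (np.int64(229), np.float64(188.5)), (np.int64(230), np.float64(188.5)), (np.int64(231), np.float64(188.5)), (np.int64(232), np.float64(188.5)), (np.int64(233), np.float64(188.5)), (np.int64(234), np.float64(188.5)), (np.int64(235), np.float64(188.5)), (np.int64(236), np.float64(188.5)), (np.int64(237), np.float64(188.5)), (np.int64(238), np.float64(188.5)), (np.int64(239), np.float64(188.5)), (np.int64(240), np.float64(188.5)), (np.int64(241), np.float64(188.5)), (np.int64(242), np.float64(188.5)), (np.int64(243), np.float64(188.5)), (np.int64(244), np.float64(189.5)), (np.int64(245), np.float64(189.5)), (np.int64(246), np.float64(189.5)), (np.int64(247), np.float64(190.5))]
```

The rim fits from scene and side give (525.7,237.3) and (523.4,239.3), which agree with the wrist. I'll dip 10 mm and press at the mark.

apply_moves --commands '[{"linear":[0,0,0.1],"delta_rot":[0,0,0]},{"linear":[0,0,0.2],"delta_rot":[0,0,0]},{"linear":[0,0,0.29],"delta_rot":[0,0,0]},{"linear":[0,0,0.29],"delta_rot":[0,0,0]},{"linear":[0,0,0.29],"delta_rot":[0,0,0]}]'

```text
time_s: 7.25
tool_pos: [0.5251, 0.2379, 0.1206]
tool_rot: [[0.309, 0.951, -0.001], [0.951, -0.309, -0.0], [-0.001, -0.001, -1.0]]
ft_force: [0.3, 0.1, -0.1]
grip_width: 0.0213
grasp_force: 58.8
```

apply_moves --commands '[{"linear":[-0.03,-0.055,0],"delta_rot":[0,0,0]},{"linear":[-0.06,-0.11,0],"delta_rot":[0,0,0]},{"linear":[-0.09,-0.164,0],"delta_rot":[0,0,0]},{"linear":[-0.105,-0.19,0],"delta_rot":[0,0,0]},{"linear":[-0.121,-0.219,0],"delta_rot":[0,0,0]}]'

```text
time_s: 7.75
tool_pos: [0.5009, 0.2333, 0.1216]
tool_rot: [[0.309, 0.951, 0.001], [0.951, -0.309, 0.0], [0.001, 0.001, -1.0]]
ft_force: [1.5, 0.3, -2.3]
grip_width: 0.0214
grasp_force: 58.6
```

apply_moves --commands '[{"linear":[0,0,0],"delta_rot":[0,0,0]},{"linear":[0,0,0],"delta_rot":[0,0,0]}]'

```text
time_s: 7.95
tool_pos: [0.5013, 0.2333, 0.1216]
tool_rot: [[0.309, 0.951, 0.001], [0.951, -0.309, 0.0], [0.0, 0.001, -1.0]]
ft_force: [1.2, 0.9, -1.0]
grip_width: 0.021
grasp_force: 58.8
```

apply_moves --commands '[{"linear":[0,0,0],"delta_rot":[0,0,0]}]'

```text
time_s: 8.05
tool_pos: [0.5013, 0.2333, 0.1215]
tool_rot: [[0.309, 0.951, 0.001], [0.951, -0.309, 0.0], [0.0, 0.0, -1.0]]
ft_force: [0.3, 0.0, -0.0]
grip_width: 0.0215
grasp_force: 58.8
```

apply_moves --commands '[{"linear":[0,0,0],"delta_rot":[0,0,0]}]'

```text
time_s: 8.15
tool_pos: [0.5013, 0.2333, 0.1215]
tool_rot: [[0.309, 0.951, 0.0], [0.951, -0.309, 0.0], [0.0, 0.0, -1.0]]
ft_force: [1.4, -0.0, 0.2]
grip_width: 0.0214
grasp_force: 58.8
```

apply_moves --commands '[{"linear":[0,0,0],"delta_rot":[0,0,0]}]'

```text
time_s: 8.25
tool_pos: [0.5012, 0.2333, 0.1214]
tool_rot: [[0.309, 0.951, 0.0], [0.951, -0.309, 0.0], [0.0, 0.0, -1.0]]
ft_force: [1.0, -0.4, 0.1]
grip_width: 0.0213
grasp_force: 58.8
```

```bash
python3 - <<'E'
from h import *
import time
a=0
p0=np.radians(-118.9)
for k in range(16):
    # absolute circle positions, 72 steps of 5 deg, alpha from 241.1; print per call 5 rows relative
    pass
al=np.radians(241.1+5*np.arange(0,81));P=.25*np.c_[np.cos(al),np.sin(al)]
P=P.round(3)
for i in range(0,80,5): print(i,(P[i+1:i+6]-P[i]).round(3).tolist())
s=bot.read_state();print(s["time_s"],s["tool_pos"],s["ft_force"],s["wrist_torque"])
E
```

```text
0 [[0.02, -0.01], [0.04, -0.018], [0.061, -0.024], [0.082, -0.028], [0.104, -0.03]]
5 [[0.022, -0.001], [0.044, 0.0], [0.065, 0.004], [0.086, 0.009], [0.107, 0.016]]
10 [[0.02, 0.008], [0.039, 0.019], [0.057, 0.031], [0.074, 0.045], [0.09, 0.06]]
15 [[0.015, 0.016], [0.028, 0.034], [0.039, 0.052], [0.049, 0.072], [0.057, 0.092]]
20 [[0.006, 0.021], [0.01, 0.042], [0.012, 0.064], [0.013, 0.086], [0.012, 0.108]]
25 [[-0.004, 0.021], [-0.009, 0.042], [-0.016, 0.063], [-0.024, 0.083], [-0.035, 0.102]]
30 [[-0.012, 0.018], [-0.026, 0.035], [-0.041, 0.051], [-0.057, 0.066], [-0.075, 0.079]]
35 [[-0.018, 0.011], [-0.038, 0.021], [-0.058, 0.029], [-0.079, 0.035], [-0.1, 0.039]]
40 [[-0.022, 0.002], [-0.044, 0.003], [-0.066, 0.002], [-0.087, -0.002], [-0.108, -0.007]]
45 [[-0.021, -0.007], [-0.041, -0.015], [-0.06, -0.026], [-0.078, -0.038], [-0.095, -0.052]]
50 [[-0.016, -0.015], [-0.031, -0.031], [-0.044, -0.049], [-0.055, -0.067], [-0.065, -0.087]]
55 [[-0.008, -0.02], [-0.014, -0.041], [-0.018, -0.062], [-0.02, -0.084], [-0.021, -0.106]]
60 [[0.001, -0.022], [0.005, -0.043], [0.01, -0.064], [0.017, -0.085], [0.025, -0.105]]
65 [[0.011, -0.019], [0.023, -0.037], [0.037, -0.054], [0.052, -0.07], [0.068, -0.085]]
70 [[0.018, -0.013], [0.036, -0.024], [0.056, -0.034], [0.076, -0.042], [0.097, -0.048]]
75 [[0.021, -0.004], [0.043, -0.006], [0.065, -0.007], [0.087, -0.006], [0.108, -0.002]]
8.25 [0.5012493  0.23332235 0.12141233] [ 0.99985079 -0.43773038  0.14480835] [ 0.06644455 -0.32203002 -0.02123444]
```

The torque direction (0.32, 0.066) matches the mark's radial direction exactly, so the blade is in light contact there. I'll start the round.

apply_moves --commands '[{"linear":[0.02,-0.01,0],"delta_rot":[0,0,0]},{"linear":[0.04,-0.018,0],"delta_rot":[0,0,0]},{"linear":[0.061,-0.024,0],"delta_rot":[0,0,0]},{"linear":[0.082,-0.028,0],"delta_rot":[0,0,0]},{"linear":[0.104,-0.03,0],"delta_rot":[0,0,0]}]'

```text
time_s: 8.75
tool_pos: [0.5013, 0.2442, 0.1211]
tool_rot: [[0.309, 0.951, -0.0], [0.951, -0.309, -0.0], [-0.0, -0.0, -1.0]]
ft_force: [0.6, -1.2, 0.1]
grip_width: 0.0214
grasp_force: 58.8
```

```bash
cat > t.py <<'E'
from h import *
s=bot.read_state();t=s["wrist_torque"];print(s["time_s"],s["tool_pos"].round(4),s["ft_force"].round(2),t.round(3),"reaction dir",np.degrees(np.arctan2(t[0],-t[1])).round(1),"mag",np.hypot(t[0],t[1]).round(3))
E
python3 t.py
```

```text
8.75 [0.5013 0.2442 0.1211] [ 0.56 -1.24  0.08] [-0.282 -0.286 -0.027] reaction dir -44.6 mag 0.401
```

apply_moves --commands '[{"linear":[0.022,-0.001,0],"delta_rot":[0,0,0]},{"linear":[0.044,0,0],"delta_rot":[0,0,0]},{"linear":[0.065,0.004,0],"delta_rot":[0,0,0]},{"linear":[0.086,0.009,0],"delta_rot":[0,0,0]},{"linear":[0.107,0.016,0],"delta_rot":[0,0,0]}]'

```text
time_s: 9.25
tool_pos: [0.5062, 0.2539, 0.1212]
tool_rot: [[0.309, 0.951, -0.0], [0.951, -0.309, -0.0], [-0.0, -0.0, -1.0]]
ft_force: [0.1, -1.2, -0.9]
grip_width: 0.0209
grasp_force: 58.8
```

```bash
python3 t.py
```

```text
9.25 [0.5062 0.2539 0.1212] [ 0.09 -1.16 -0.87] [-0.305 -0.051  0.031] reaction dir -80.4 mag 0.309
```

Friction tilts the reaction. The normal part suggests the hole centre is about (-2,+1.4) mm from where I assumed, so I'll blend that in.

apply_moves --commands '[{"linear":[0.021,0.003,0],"delta_rot":[0,0,0]},{"linear":[0.042,0.01,0],"delta_rot":[0,0,0]},{"linear":[0.061,0.017,0],"delta_rot":[0,0,0]},{"linear":[0.08,0.027,0],"delta_rot":[0,0,0]},{"linear":[0.097,0.037,0],"delta_rot":[0,0,0]}]'

```text
time_s: 9.75
tool_pos: [0.5128, 0.2619, 0.1213]
tool_rot: [[0.309, 0.951, -0.0], [0.951, -0.309, -0.0], [-0.0, -0.0, -1.0]]
ft_force: [-0.6, -3.1, -0.7]
grip_width: 0.0216
grasp_force: 58.8
```

```bash
python3 t.py
```

```text
9.75 [0.5128 0.2619 0.1213] [-0.57 -3.08 -0.66] [-0.514 -0.104 -0.013] reaction dir -78.6 mag 0.524
```

apply_moves --commands '[{"linear":[0.015,0.016,0],"delta_rot":[0,0,0]},{"linear":[0.028,0.034,0],"delta_rot":[0,0,0]},{"linear":[0.039,0.052,0],"delta_rot":[0,0,0]},{"linear":[0.049,0.072,0],"delta_rot":[0,0,0]},{"linear":[0.057,0.092,0],"delta_rot":[0,0,0]}]'

```text
time_s: 10.25
tool_pos: [0.5233, 0.2644, 0.1211]
tool_rot: [[0.309, 0.951, -0.0], [0.951, -0.309, -0.0], [-0.0, -0.0, -1.0]]
ft_force: [-1.0, -2.4, -0.2]
grip_width: 0.0212
grasp_force: 58.7
```

```bash
python3 t.py
```

```text
10.25 [0.5233 0.2644 0.1211] [-0.98 -2.4  -0.21] [-0.583  0.188 -0.008] reaction dir -107.9 mag 0.613
```

apply_moves --commands '[{"linear":[0.006,0.021,0],"delta_rot":[0,0,0]},{"linear":[0.01,0.042,0],"delta_rot":[0,0,0]},{"linear":[0.012,0.064,0],"delta_rot":[0,0,0]},{"linear":[0.013,0.086,0],"delta_rot":[0,0,0]},{"linear":[0.012,0.108,0],"delta_rot":[0,0,0]}]'

```text
time_s: 10.75
tool_pos: [0.5339, 0.2622, 0.1212]
tool_rot: [[0.309, 0.951, -0.0], [0.951, -0.309, 0.0], [-0.0, -0.0, -1.0]]
ft_force: [-1.6, -1.2, -0.7]
grip_width: 0.0213
grasp_force: 58.8
```

```bash
python3 t.py
```

```text
10.75 [0.5339 0.2622 0.1212] [-1.64 -1.23 -0.66] [-0.318  0.337  0.001] reaction dir -136.7 mag 0.464
```

apply_moves --commands '[{"linear":[-0.004,0.021,0],"delta_rot":[0,0,0]},{"linear":[-0.009,0.042,0],"delta_rot":[0,0,0]},{"linear":[-0.016,0.063,0],"delta_rot":[0,0,0]},{"linear":[-0.024,0.083,0],"delta_rot":[0,0,0]},{"linear":[-0.035,0.102,0],"delta_rot":[0,0,0]}]'

```text
time_s: 11.25
tool_pos: [0.5425, 0.2558, 0.1213]
tool_rot: [[0.309, 0.951, -0.0], [0.951, -0.309, 0.0], [0.0, -0.0, -1.0]]
ft_force: [-2.3, -0.4, -1.1]
grip_width: 0.0212
grasp_force: 58.8
```

```bash
python3 t.py
```

```text
11.25 [0.5425 0.2558 0.1213] [-2.27 -0.4  -1.15] [-0.082  0.462  0.001] reaction dir -170.0 mag 0.47
```

apply_moves --commands '[{"linear":[-0.012,0.018,0],"delta_rot":[0,0,0]},{"linear":[-0.026,0.035,0],"delta_rot":[0,0,0]},{"linear":[-0.041,0.051,0],"delta_rot":[0,0,0]},{"linear":[-0.057,0.066,0],"delta_rot":[0,0,0]},{"linear":[-0.075,0.079,0],"delta_rot":[0,0,0]}]'

```text
time_s: 11.75
tool_pos: [0.5478, 0.2461, 0.1213]
tool_rot: [[0.309, 0.951, 0.0], [0.951, -0.309, 0.0], [0.0, -0.0, -1.0]]
ft_force: [-2.1, 0.9, -0.2]
grip_width: 0.0218
grasp_force: 58.8
```

```bash
python3 t.py
```

```text
11.75 [0.5478 0.2461 0.1213] [-2.11  0.9  -0.23] [0.133 0.471 0.011] reaction dir 164.2 mag 0.49
```

apply_moves --commands '[{"linear":[-0.018,0.011,0],"delta_rot":[0,0,0]},{"linear":[-0.038,0.021,0],"delta_rot":[0,0,0]},{"linear":[-0.058,0.029,0],"delta_rot":[0,0,0]},{"linear":[-0.079,0.035,0],"delta_rot":[0,0,0]},{"linear":[-0.1,0.039,0],"delta_rot":[0,0,0]}]'

```text
time_s: 12.25
tool_pos: [0.5484, 0.2353, 0.1214]
tool_rot: [[0.309, 0.951, 0.0], [0.951, -0.309, 0.0], [0.0, 0.0, -1.0]]
ft_force: [-2.6, 0.7, -1.1]
grip_width: 0.0212
grasp_force: 58.8
```

```bash
python3 t.py
```

```text
12.25 [0.5484 0.2353 0.1214] [-2.55  0.73 -1.15] [ 0.188  0.269 -0.001] reaction dir 145.0 mag 0.328
```

apply_moves --commands '[{"linear":[-0.022,0.002,0],"delta_rot":[0,0,0]},{"linear":[-0.044,0.003,0],"delta_rot":[0,0,0]},{"linear":[-0.066,0.002,0],"delta_rot":[0,0,0]},{"linear":[-0.087,-0.002,0],"delta_rot":[0,0,0]},{"linear":[-0.108,-0.007,0],"delta_rot":[0,0,0]}]'

```text
time_s: 12.75
tool_pos: [0.5443, 0.2253, 0.1213]
tool_rot: [[0.309, 0.951, 0.0], [0.951, -0.309, 0.0], [0.0, 0.0, -1.0]]
ft_force: [-1.4, 0.7, 0.2]
grip_width: 0.0213
grasp_force: 58.8
```

```bash
python3 t.py
```

```text
12.75 [0.5443 0.2253 0.1213] [-1.39  0.66  0.22] [0.242 0.137 0.056] reaction dir 119.5 mag 0.278
```

apply_moves --commands '[{"linear":[-0.021,-0.007,0],"delta_rot":[0,0,0]},{"linear":[-0.041,-0.015,0],"delta_rot":[0,0,0]},{"linear":[-0.06,-0.026,0],"delta_rot":[0,0,0]},{"linear":[-0.078,-0.038,0],"delta_rot":[0,0,0]},{"linear":[-0.095,-0.052,0],"delta_rot":[0,0,0]}]'

```text
time_s: 13.25
tool_pos: [0.5363, 0.2179, 0.1214]
tool_rot: [[0.309, 0.951, 0.0], [0.951, -0.309, 0.0], [0.0, 0.0, -1.0]]
ft_force: [-0.0, 1.5, 0.3]
grip_width: 0.0212
grasp_force: 58.8
```

```bash
python3 t.py
```

```text
13.25 [0.5363 0.2179 0.1214] [-0.01  1.52  0.29] [ 0.249  0.037 -0.037] reaction dir 98.5 mag 0.252
```

apply_moves --commands '[{"linear":[-0.019,-0.013,0],"delta_rot":[0,0,0]},{"linear":[-0.037,-0.028,0],"delta_rot":[0,0,0]},{"linear":[-0.052,-0.045,0],"delta_rot":[0,0,0]},{"linear":[-0.065,-0.061,0],"delta_rot":[0,0,0]},{"linear":[-0.077,-0.08,0],"delta_rot":[0,0,0]}]'

```text
time_s: 13.75
tool_pos: [0.5265, 0.2132, 0.1215]
tool_rot: [[0.309, 0.951, 0.0], [0.951, -0.309, 0.0], [0.0, 0.0, -1.0]]
ft_force: [0.1, 2.3, -1.5]
grip_width: 0.0216
grasp_force: 58.9
```

```bash
python3 t.py
```

```text
13.75 [0.5265 0.2132 0.1215] [ 0.07  2.29 -1.5 ] [ 0.521 -0.137  0.012] reaction dir 75.3 mag 0.539
```

apply_moves --commands '[{"linear":[-0.008,-0.02,0],"delta_rot":[0,0,0]},{"linear":[-0.014,-0.041,0],"delta_rot":[0,0,0]},{"linear":[-0.018,-0.062,0],"delta_rot":[0,0,0]},{"linear":[-0.02,-0.084,0],"delta_rot":[0,0,0]},{"linear":[-0.021,-0.106,0],"delta_rot":[0,0,0]}]'

```text
time_s: 14.25
tool_pos: [0.5158, 0.2144, 0.1214]
tool_rot: [[0.309, 0.951, 0.001], [0.951, -0.309, 0.0], [0.0, 0.0, -1.0]]
ft_force: [2.6, 1.0, -0.8]
grip_width: 0.0214
grasp_force: 58.9
```

```bash
python3 t.py
```

```text
14.25 [0.5158 0.2144 0.1214] [ 2.61  1.02 -0.78] [ 0.365 -0.416 -0.02 ] reaction dir 41.3 mag 0.553
```

apply_moves --commands '[{"linear":[0.001,-0.022,0],"delta_rot":[0,0,0]},{"linear":[0.005,-0.043,0],"delta_rot":[0,0,0]},{"linear":[0.01,-0.064,0],"delta_rot":[0,0,0]},{"linear":[0.017,-0.085,0],"delta_rot":[0,0,0]},{"linear":[0.025,-0.105,0],"delta_rot":[0,0,0]}]'

```text
time_s: 14.75
tool_pos: [0.5065, 0.22, 0.1213]
tool_rot: [[0.309, 0.951, 0.0], [0.951, -0.309, -0.0], [-0.0, 0.0, -1.0]]
ft_force: [2.7, 0.4, -0.3]
grip_width: 0.0209
grasp_force: 58.9
```

```bash
python3 t.py
```

```text
14.75 [0.5065 0.22   0.1213] [ 2.74  0.4  -0.26] [ 0.126 -0.531  0.024] reaction dir 13.4 mag 0.545
```

apply_moves --commands '[{"linear":[0.011,-0.019,0],"delta_rot":[0,0,0]},{"linear":[0.023,-0.037,0],"delta_rot":[0,0,0]},{"linear":[0.037,-0.054,0],"delta_rot":[0,0,0]},{"linear":[0.052,-0.07,0],"delta_rot":[0,0,0]},{"linear":[0.068,-0.085,0],"delta_rot":[0,0,0]}]'

```text
time_s: 15.25
tool_pos: [0.5004, 0.2292, 0.1212]
tool_rot: [[0.309, 0.951, -0.0], [0.951, -0.309, -0.0], [-0.0, -0.0, -1.0]]
ft_force: [2.4, 0.1, -1.8]
grip_width: 0.0213
grasp_force: 58.9
```

apply_moves --commands '[{"linear":[0.018,-0.013,0],"delta_rot":[0,0,0]},{"linear":[0.036,-0.024,0],"delta_rot":[0,0,0]},{"linear":[0.056,-0.034,0],"delta_rot":[0,0,0]},{"linear":[0.056,-0.034,0],"delta_rot":[0,0,0]}]'

```text
time_s: 15.65
tool_pos: [0.4989, 0.2357, 0.1213]
tool_rot: [[0.309, 0.951, -0.0], [0.951, -0.309, -0.0], [-0.0, -0.0, -1.0]]
ft_force: [2.6, -0.3, -1.1]
grip_width: 0.0219
grasp_force: 58.9
```

```bash
python3 t.py
```

```text
15.65 [0.4989 0.2357 0.1213] [ 2.64 -0.28 -1.07] [-0.162 -0.502 -0.037] reaction dir -17.9 mag 0.527
```

The lap is done: the blade is at about 185° with the mark at 191°, and contact never dropped below about 1 N. Next I'll move off the wall, lift out and return above the rack hole.

apply_moves --commands '[{"linear":[0.05,0.12,0],"delta_rot":[0,0,0]},{"linear":[0.106,0.245,0],"delta_rot":[0,0,0]},{"linear":[0.106,0.245,-0.3],"delta_rot":[0,0,0]},{"linear":[0.106,0.245,-0.7],"delta_rot":[0,0,0]},{"linear":[0.106,0.245,-1],"delta_rot":[0,0,0]}]'

```text
time_s: 16.15
tool_pos: [0.5253, 0.2381, 0.2228]
tool_rot: [[0.309, 0.951, -0.001], [0.951, -0.309, 0.0], [-0.0, -0.001, -1.0]]
ft_force: [0.1, -0.5, -0.2]
grip_width: 0.0212
grasp_force: 59.0
```

apply_moves --commands '[{"linear":[-0.1,0.04,-0.2],"delta_rot":[0,0,0]},{"linear":[-0.4,0.15,-0.29],"delta_rot":[0,0,0]},{"linear":[-0.7,0.27,-0.29],"delta_rot":[0,0,0]},{"linear":[-1,0.38,-0.29],"delta_rot":[0,0,0]}]'

```text
time_s: 16.55
tool_pos: [0.5305, 0.1304, 0.2505]
tool_rot: [[0.308, 0.951, -0.0], [0.951, -0.308, 0.0], [0.0, -0.0, -1.0]]
ft_force: [-0.2, 0.5, -1.6]
grip_width: 0.0211
grasp_force: 59.0
```

apply_moves --commands '[{"linear":[-0.33,0.13,0],"delta_rot":[0,0,0]},{"linear":[-0.67,0.25,0],"delta_rot":[0,0,0]},{"linear":[-1,0.38,0],"delta_rot":[0,0,0]}]'

```text
time_s: 16.85
tool_pos: [0.5353, 0.0232, 0.25]
tool_rot: [[0.309, 0.951, -0.001], [0.951, -0.309, 0.001], [0.0, -0.001, -1.0]]
ft_force: [0.6, -0.0, -1.6]
grip_width: 0.0211
grasp_force: 59.0
```

apply_moves --commands '[{"linear":[-0.33,0.13,0],"delta_rot":[0,0,0]},{"linear":[-0.67,0.25,0],"delta_rot":[0,0,0]},{"linear":[-1,0.38,0],"delta_rot":[0,0,0]}]'

```text
time_s: 17.15
tool_pos: [0.5406, -0.0836, 0.2499]
tool_rot: [[0.309, 0.951, -0.001], [0.951, -0.309, 0.001], [0.0, -0.001, -1.0]]
ft_force: [0.7, -0.1, -0.4]
grip_width: 0.0214
grasp_force: 59.0
```

apply_moves --commands '[{"linear":[-0.33,0.13,0],"delta_rot":[0,0,0]},{"linear":[-0.67,0.25,0],"delta_rot":[0,0,0]},{"linear":[-1,0.38,0],"delta_rot":[0,0,0]}]'

```text
time_s: 17.45
tool_pos: [0.5459, -0.1904, 0.2499]
tool_rot: [[0.309, 0.951, -0.001], [0.951, -0.309, 0.001], [0.001, -0.001, -1.0]]
ft_force: [1.1, 0.7, -0.3]
grip_width: 0.0213
grasp_force: 59.0
```

apply_moves --commands '[{"linear":[-0.25,0.1,0],"delta_rot":[0,0,0]},{"linear":[-0.5,0.2,0],"delta_rot":[0,0,0]},{"linear":[-0.753,0.304,0],"delta_rot":[0,0,0]},{"linear":[-0.753,0.304,0],"delta_rot":[0,0,0]},{"linear":[-0.753,0.304,0],"delta_rot":[0,0,0]}]'

```text
time_s: 17.95
tool_pos: [0.5517, -0.2704, 0.2496]
tool_rot: [[0.31, 0.951, -0.001], [0.951, -0.31, 0.001], [0.001, -0.002, -1.0]]
ft_force: [0.4, 0.7, -0.6]
grip_width: 0.0216
grasp_force: 59.0
```

```bash
python3 t.py; python3 - <<'E'
from h import *
im,p=snap("wrist","pics/w6.png")
for f in("w3","w4","w6"):
    m,b=blobs(cv2.cvtColor(cv2.imread(f"pics/{f}.png"),cv2.COLOR_BGR2RGB),(3,150,50),(15,255,255));m[:225]=0
    y,x=np.where(m);print(f,[(r,x[y==r].min(),x[y==r].max()) for r in(248,275,340,370) if (y==r).any()],y.max())
E
```

```text
17.95 [ 0.5517 -0.2704  0.2496] [ 0.41  0.72 -0.55] [-0.032 -0.064 -0.014] reaction dir -26.4 mag 0.072
w3 [(248, np.int64(262), np.int64(296)), (275, np.int64(253), np.int64(305)), (340, np.int64(245), np.int64(314)), (370, np.int64(247), np.int64(312))] 379
w4 [(248, np.int64(262), np.int64(296)), (275, np.int64(253), np.int64(305)), (340, np.int64(245), np.int64(314)), (370, np.int64(247), np.int64(312))] 379
w6 [(248, np.int64(261), np.int64(297)), (275, np.int64(253), np.int64(305)), (340, np.int64(245), np.int64(314)), (370, np.int64(247), np.int64(311))] 378
```

View pics/w6.png

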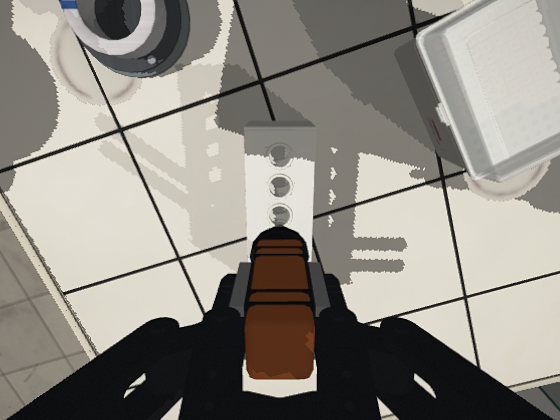

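The tool hasn't slipped: its grip edges match the earlier frames to a pixel. The rack's free holes show at (279,153), (280,185) and (280,215). I'll lower along the original path to the recorded home pose.

apply_moves --commands '[{"linear":[0,0,0.25],"delta_rot":[0,0,0]},{"linear":[0,0,0.5],"delta_rot":[0,0,0]},{"linear":[0,0,0.7],"delta_rot":[0,0,0]},{"linear":[0,0,0.9],"delta_rot":[0,0,0]},{"linear":[0,0,1],"delta_rot":[0,0,0]}]'

```text
time_s: 18.5
tool_pos: [0.5513, -0.2684, 0.148]
tool_rot: [[0.308, 0.951, -0.003], [0.951, -0.308, 0.002], [0.001, -0.003, -1.0]]
ft_force: [-0.2, 0.3, -0.6]
grip_width: 0.0217
grasp_force: 59.0
```

apply_moves --commands '[{"linear":[0,0,0.15],"delta_rot":[0,0,0]},{"linear":[0,0,0.28],"delta_rot":[0,0,0]},{"linear":[0,0,0.36],"delta_rot":[0,0,0]},{"linear":[0,0,0.4],"delta_rot":[0,0,0]},{"linear":[0,0,0.4],"delta_rot":[0,0,0]}]'

```text
time_s: 19.0
tool_pos: [0.5525, -0.2705, 0.1109]
tool_rot: [[0.309, 0.951, 0.001], [0.951, -0.309, -0.0], [-0.0, 0.001, -1.0]]
ft_force: [0.4, -0.1, -0.4]
grip_width: 0.0213
grasp_force: 59.1
```

```bash
python3 t.py
```

```text
19.0 [ 0.5525 -0.2705  0.1109] [ 0.44 -0.09 -0.43] [0.031 0.011 0.039] reaction dir 109.1 mag 0.033
```

apply_moves --commands '[{"linear":[0,0,0.005],"delta_rot":[0,0,0]},{"linear":[0,0,0.01],"delta_rot":[0,0,0]},{"linear":[0,0,0.01],"delta_rot":[0,0,0]}]'

```text
time_s: 19.3
tool_pos: [0.5526, -0.2707, 0.1107]
tool_rot: [[0.309, 0.951, 0.001], [0.951, -0.309, -0.001], [-0.0, 0.001, -1.0]]
ft_force: [-3.5, 1.7, 7.4]
grip_width: 0.021
grasp_force: 60.1
```

apply_moves --commands '[{"linear":[0,0,0],"delta_rot":[0,0,0]},{"linear":[0,0,0],"delta_rot":[0,0,0]},{"linear":[0,0,0],"delta_rot":[0,0,0]},{"linear":[0,0,0],"delta_rot":[0,0,0]},{"linear":[0,0,0],"delta_rot":[0,0,0]}]' --jaw -1

```text
time_s: 19.8
tool_pos: [0.5521, -0.2704, 0.1091]
tool_rot: [[0.309, 0.951, -0.0], [0.951, -0.309, 0.0], [0.0, -0.0, -1.0]]
ft_force: [0.7, 0.4, 0.1]
grip_width: 0.0852
grasp_force: 0.0
```

apply_moves --commands '[{"linear":[0,0,0],"delta_rot":[0,0,0]},{"linear":[0,0,-0.2],"delta_rot":[0,0,0]},{"linear":[0,0,-0.5],"delta_rot":[0,0,0]},{"linear":[0,0,-0.8],"delta_rot":[0,0,0]},{"linear":[0,0,-1],"delta_rot":[0,0,0]}]'

```text
time_s: 20.3
tool_pos: [0.5528, -0.2708, 0.2119]
tool_rot: [[0.309, 0.951, 0.002], [0.951, -0.309, -0.001], [-0.001, 0.003, -1.0]]
ft_force: [0.3, -1.0, 0.8]
grip_width: 0.0859
grasp_force: 0.0
```

apply_moves --commands '[{"linear":[0,0,-0.4],"delta_rot":[0,0,0]},{"linear":[0,0,-0.43],"delta_rot":[0,0,0]},{"linear":[0,0,-0.43],"delta_rot":[0,0,0]},{"linear":[0,0,-0.43],"delta_rot":[0,0,0]}]'

```text
time_s: 20.7
tool_pos: [0.5518, -0.2701, 0.251]
tool_rot: [[0.309, 0.951, -0.001], [0.951, -0.309, 0.001], [0.0, -0.002, -1.0]]
ft_force: [-1.2, 0.6, -0.3]
grip_width: 0.0855
grasp_force: 0.0
```

```bash
python3 - <<'E'
from h import *
a=[]
for c,x,y in(("scene",340,220),("side",330,220)):
    snap(c,f"pics/{c}7.png")
    a.append(cv2.resize(cv2.imread(f"pics/{c}7.png")[y:y+100,x:x+100],(400,400),interpolation=cv2.INTER_CUBIC))
cv2.imwrite("pics/crop7.png",np.hstack(a))
E
```

```text
(no output)
```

View pics/crop7.png

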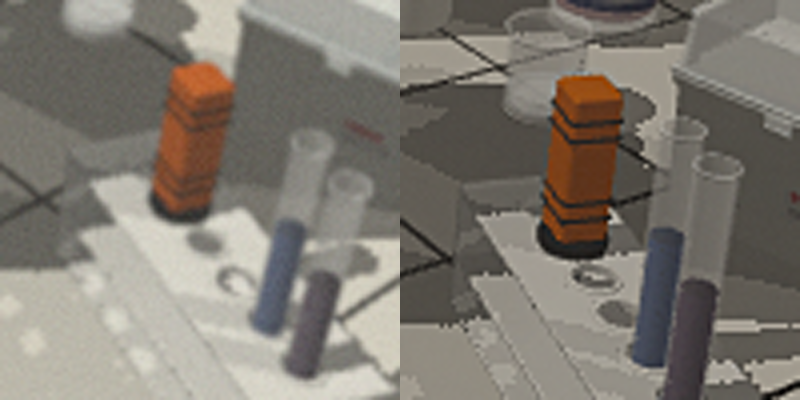

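The tool stands upright in its hole with the flange on the deck, within about a pixel of the first picture, and the arm is clear.

```bash
python3 -c "
from rig import bot
print(bot.hand_in())"
```

```text
the job is handed in; nothing more can be done
None
```

I ran the blade once clockwise round the brass edge from the blue mark, with about 1 N or more of contact at every reading, put the tool back upright in its rack hole with the flange on the deck, and handed the job in at about 21 s.

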